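# Index the funnel arm to the next vessel

## Robot

A 6-joint arm with a two-finger parallel gripper is mounted at the origin on a cart in front of the work surface, level with it; the furniture and walls round the work are solid. World frame = base frame: x ahead of the robot, y to its left, z up, the work surface at z = 0. Lengths are in m, angles in rad, forces in N, time in s.
With the tool pointing down it reaches from about 0.25 to 0.725 m from the base axis. Payload 4 kg.
Tool frame: the origin (TCP) lies midway between the tips of the shut fingers; the grasp point (between the pads) lies 19 mm behind it; z points along the fingers, y is the line along which they close (so a half turn about z gives the same grasp; the last joint's range is limited). The gripper opens to 85 mm and grips with 20 to 120 N. Pads are 22 mm wide; open, the fingers measure 114 mm over their backs; the gripper's body (76 mm by 85 mm) begins 54 mm behind the grasp point. The pads swing forward as they close: fully open they stand 13 mm farther back than shut.
Start: joints at [1.159, 0.241, 0.005, 1.335, 0, 1.571], TCP at [0.2, 0.458, 0.231] pointing down, gripper open.
Joint ranges: [-2.72, 2.72], [-1.05, 1.87], [-1.09, 1.28], [-1.99, 2.15], [-1.42, 1.44], [-3.14, 3.14]. Speed limits (rad/s): [2.79, 2.79, 3.14, 3.14, 3.14, 3.14].

## Interface

Orientations are given as a unit quaternion [x, y, z, w].
In Python, from workcell import status, camera, get_calibration, ticket gives the robot as it stands.
- The arm moves only by the shell command python3 -m creep 'ROWS' [OPENING]. ROWS is JSON, a list of rows, each a list of 6 numbers: the shift along the world's x, y, z in cm, then the turn, a rotation vector about the world's x, y, z in degrees. A call has 1 to 8 rows; each row shifts and turns the commanded pose from where the row before left it; what a row does not reach is not made up. A row lasts 1/10 s, in which the tool goes at most 50 mm and 8.59 degrees, less where a joint would pass 70% of its speed; a pose out of reach is approached as far as the arm can. A call is refused whole if a number of a shift passes 5 or a number of a turn 8.59, either way. A call with a gripper value outside its range is refused whole. OPENING is the opening, from -1 (shut) to 1 (fully open), so that 0 is half open, set as the call begins (- or left out, the last holds). The fingers move at their own pace and stop on an object; the grip force is fixed at half the most. Time passes only in rows, so rows that do not move let the fingers close. It gives the time, the measured TCP pose, the force, the opening and the grip force at its end, in the units of the state.
- status.get_obs(): the state, without advancing time (a new reading comes with each control period).
- camera(name): name is "side" or "top"; returns the picture (384x512x3 uint8, red, green, blue); there is no depth.
- get_calibration(name): a dict with "fx", "fy", "cx", "cy" (pixels), "rvec" (rotation vector, rad) and "tvec" (3), from world to camera coordinates, as OpenCV has them. Camera axes: x right, y down, z forward; pixel columns grow to the right and rows downward; lengths in m; the calibration is good to about 2 mm. A picture is of the moment at which its call begins. get_calibration takes no time and is no camera call.
- ticket.job_done(): hands the job in; it is judged then, once.
The state is a dict: "clock": time; "joint_pos": joint angles; "joint_vel": joint speeds; "tau": joint torques, N m; "eef_pos": TCP position; "tool_rot": TCP orientation; "ft_force": force on the tool from outside, world axes, zero at the start; "ft_torque": the same for the moment, N m; "grip_width": finger opening in m; "grasp_force": force on a finger pad.
Only numpy, scipy, OpenCV 4.12 (cv2) and the standard library are available. Lean on these libraries where they do the work, as an engineer would, in place of code of your own. Each camera call takes 0.05 s, during which the arm holds its last target. There are 200 camera calls.

## Task

The funnel arm is done with the beaker it stands over: bring the funnel over the conical flask, one hole along. Hook a fingertip under the red pull ring, lift the spring index pin clear of its hole, swing the arm, and let the pin drop fully home in the flask's hole, then take the hand away. Do it without forcing the ring; nothing is to be pinched or picked up, and the vessels and the things round the stand stay where they are.

Things in the scene. Friction and masses are not known exactly. Their poses are not given: they have to be found in the camera images.
- stand: Fixed funnel stand. Origin on the axis of its pillar (the arm's pivot), at bench level; x points from the pillar to the middle vessel station (away from the robot, at a slant), y left of that, z up. Grey deck 10 mm thick, reaching 187 mm in x and 60 mm in -x, with three vessel stations 150 mm from the pillar axis, 25 degrees (0.436 rad) apart, on its x side.
- index_plate (a point): Middle hole of the fan-shaped aluminium index plate on the near (-x) side of the pillar, at the plate's top, 175 mm above the bench. Five holes, 10.5 mm wide, 110 mm from the pillar axis, 25 degrees apart; the plate's rim is at 134 mm. The middle three holes put the funnel over the three stations; the outer two are parking holes beyond them.
- swing_arm (a joint): Angle of the arm about the pillar, rad, anticlockwise from above. 0: funnel over the middle station, as at the start; 0.436: over the station on the stand's +y side; -0.436: on its -y side; stops at 0.93. The bar is straight through the pillar (top at 188 mm): as the funnel goes to +y the ring goes to -y. Drag about 1 N at the ring; it stays where left. A seated pin leaves 0.01-0.02 rad of play.
- index_pin (a joint): Lift of the spring index pin, m. 0: fully home in a hole; 0.010: nose just clear of the plate, on which it rides between holes; 0.020: upper stop. It slides only straight up and down in the arm; the spring pushes it down with 4 N at 0 and 9 N at the stop. Within about 2.5 mm of a hole's centre it drops in by itself once let down.
- pull_ring: Red upright ring fixed on top of the index pin, near end of the arm, 110 mm from the pillar axis. Origin: its centre, 245 mm above the bench with the pin home. Inner diameter 54 mm, wire 6 mm. x points level through the opening towards the pillar, y level in its plane to the left, z up. The opening is clear 80 mm behind and to 30 mm below the centre; a fingertip pointing 45 degrees down along x fits in.
- ring_back: The same red ring: its outer edge and the face towards the pillar (same centre and axes as pull_ring). A finger hooked through the opening from the robot's side touches only the inside and the near face; touching this part together with the inside means that the ring is being pinched.
- funnel_tip (a point): Lower end of the stem of the white funnel (77 mm wide, clipped in the steel ring on the far end of the arm), 150 mm from the pillar axis and 122 mm above the bench: 7 mm above the flask's mouth.
- flask: Conical glass flask, 63 mm wide, 105 mm tall, loose, standing on one of the two outer stations (either side). Origin: centre of its underside, 10 mm above the bench; z up.
- spare_beaker: 100 ml glass beaker, 51 mm wide, 72 mm tall, loose, standing on the other outer station. Origin: centre of its underside.
- middle_beaker: 100 ml glass beaker, 52 mm wide, 72 mm tall, loose, on the middle station under the funnel at the start. Origin: centre of its underside.
- stopper: Red rubber stopper, 25 mm wide, 24 mm tall, loose on the stand's deck between pillar and vessels. Origin: centre of its underside.
- pen: Marker pen, 133 mm long, 14 mm thick, lying loose. Origin: centre of its underside.
- dish: Petri dish, 64 mm wide, 16 mm tall, loose. Origin: centre of its underside.
- tube: Blue capped tube standing upright, 25 mm wide, 68 mm tall, loose. Origin: centre of its underside.
- vial: Dark grey capped vial lying on the bench, 68 mm long, 25 mm thick, loose. Origin: centre of its underside.
- forceps: Steel forceps lying on the bench, 132 mm long, loose. Origin: centre of its underside.
Mind the look-alikes: they are no part of the job. Leave any turquoise look-alike of the middle_beaker alone.

How it is judged:
On the way:
1. a fingertip lifts the index pin clear of the middle hole, the arm still standing there (value of joint index_pin above 0.0095 m and value of joint swing_arm between -0.05 and 0.05 rad and contact force between the fingers and pull_ring above 0.5 N and contact force between the fingers and ring_back below 1 N), for 0.05 s.
At the end, for the whole second after the job is handed in: The stem of the funnel stands over the flask within 9 mm (level distance), the index pin is down in that hole to within 2 mm, the arm is at rest, the three vessels stand upright (within 0.1 rad) and no loose thing is more than 20 mm from where it stood (horizontal distance between funnel_tip and flask below 0.009 m and value of joint index_pin below 0.002 m and velocity of joint swing_arm between -0.03 and 0.03 rad/s and angle between each of middle_beaker, flask, spare_beaker's own z axis and vertical below 0.1 rad and distance of each of middle_beaker, flask, spare_beaker, stopper, pen, dish, tube, vial, forceps from where it was at the start of the episode below 0.02 m); the robot touches nothing.
It fails at once if the flask or a beaker on the stand is lifted, knocked over or pushed away (20 mm) (distance of any of middle_beaker, flask, spare_beaker from where it was at the start of the episode above 0.02 m or angle between any of middle_beaker, flask, spare_beaker's own z axis and vertical above 0.35 rad).
It fails at once if one of the loose things round the stand is lifted, knocked over or pushed away (20 mm) (distance of any of stopper, pen, dish, tube, vial, forceps from where it was at the start of the episode above 0.02 m or angle between any of stopper, dish, tube's own z axis and vertical above 0.35 rad).
It fails at once if the pull ring is pinched or gripped instead of hooked (pressed on the inside or near face and on the outer edge or far face at once, or lifted by its outside) ((contact force between the fingers and pull_ring above 2 N and contact force between the fingers and ring_back above 2 N) or (contact force between the fingers and ring_back above 2 N and value of joint index_pin above 0.0125 m)).
It fails at once if the pull ring is forced (more than 60 N) (contact force between the fingers and pull_ring above 60 N).
It also fails if it takes over 45 s, if anything falls off the work surface, if the arm or the gripper's body presses on something with over 40 N, if the wrist force passes 120 N, or if a joint passes its speed limit or range.

## Working session

There is one attempt and no reset: what is moved stays moved. The work goes in short steps, Python scripts to look and compute and a shell command to move; the robot and the scene stay as the last step left them, time stands still between calls to the robot, and variables do not carry over. Pictures are saved under pics/ and viewed, at most 10 in all, crops included, and the job is handed in when it is done.

```bash
mkdir -p pics; python3 - <<'E'
from workcell import status,camera,get_calibration
import cv2
for n in("side","top"):
    im=camera(n); cv2.imwrite(f"pics/{n}0.png",im[:,:,::-1].copy()); print({k:(v.tolist() if hasattr(v,'tolist') else v) for k,v in get_calibration(n).items()})
o=status.get_obs(); print(o)
E
```

```text
{'fx': 357.83481997712084, 'fy': 357.83481997712084, 'cx': 254.8412062406274, 'cy': 196.89671396285294, 'rvec': [2.501947343362096, 0.04743440169647769, -0.02447909164784502], 'tvec': [-0.5387957181218446, 0.2934237403452031, 0.9781192491253592]}
{'fx': 449.09835604728914, 'fy': 449.09835604728914, 'cx': 259.5567456411725, 'cy': 183.92393486000825, 'rvec': [2.1714022533021655, -2.156577833495664, 0.13417529622290128], 'tvec': [0.2662372339284118, 0.5761923370354097, 1.5050491180795964]}
{'clock': 0.1, 'joint_pos': array([1.15897533e+00, 2.41339345e-01, 3.83868103e-03, 1.33519445e+00,
       2.33725547e-05, 1.57075957e+00]), 'joint_vel': array([-0.00155093, -0.00266567,  0.00185582,  0.00033933,  0.00121802,
       -0.00166199]), 'tau': array([ 1.13612612e-04, -3.73138225e+01,  2.53009433e+01,  1.08478303e-02,
        2.45504754e-05,  2.74687515e-06]), 'eef_pos': array([0.19990334, 0.45767407, 0.23049339]), 'tool_rot': array([ 2.04440434e-01,  9.78878546e-01, -9.26943448e-04, -2.05567767e-04]), 'ft_force': array([ 0.53963781, -0.14665141, -0.60372089]), 'ft_torque': array([ 0.01317629,  0.06049162, -0.01920348]), 'grasp_force': 0.0, 'grip_width': 0.08540365392397148}
```

View pics/side0.png

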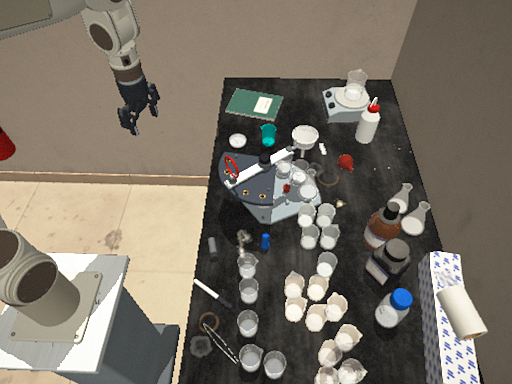

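View pics/top0.png

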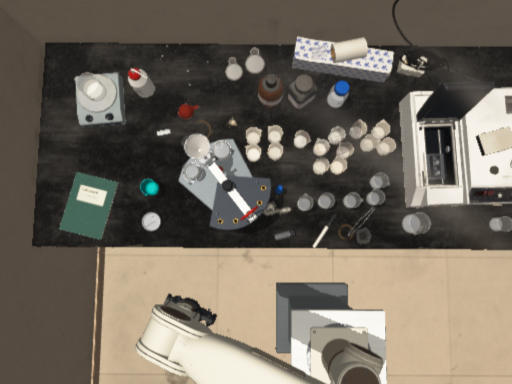

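The side view shows the ring near (231,166), the pillar near (265,158) and the funnel near (305,137). The top view shows the ring near (250,214), the pillar near (228,185) and the funnel near (198,147). I'll enlarge both.

```bash
python3 - <<'E'
import cv2
a=cv2.imread("pics/side0.png")[115:230,205:345]; cv2.imwrite("pics/sc.png",cv2.resize(a,None,fx=5,fy=5,interpolation=cv2.INTER_CUBIC))
a=cv2.imread("pics/top0.png")[125:240,160:300]; cv2.imwrite("pics/tc.png",cv2.resize(a,None,fx=5,fy=5,interpolation=cv2.INTER_CUBIC))
E
```

```text
(no output)
```

View pics/sc.png

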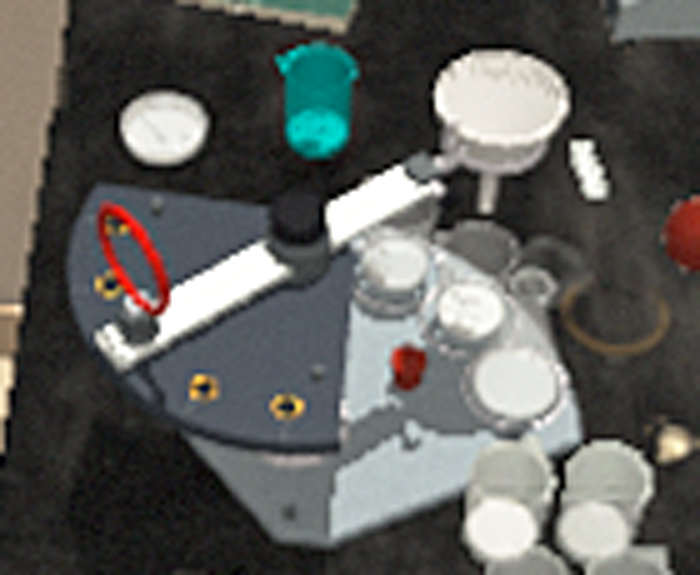

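View pics/tc.png

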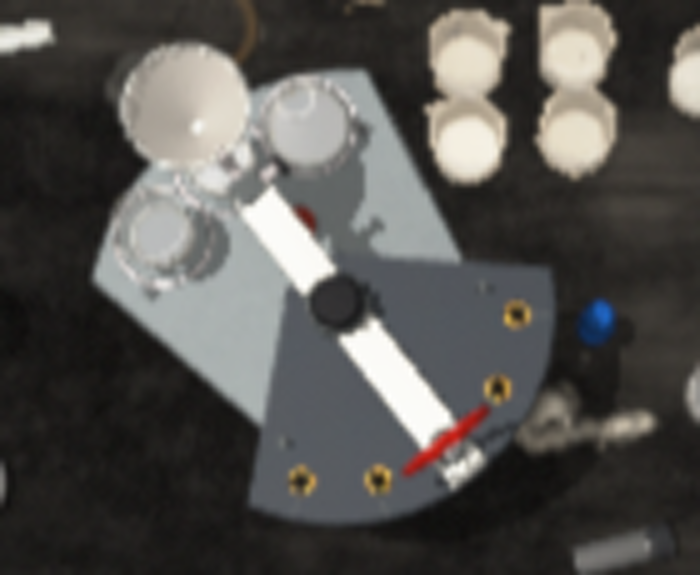

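Crops: in the side crop the ring centre is at (134,258), the funnel tip at (488,210) and the knob top at (298,210). The flask base is at (515,385) and its neck at (530,285). In the top crop the ring is at (447,441), the knob at (338,302), the funnel at (185,105), the flask neck at (297,100) and its base at (308,128). So the flask looks to be on the stand's -y side. The holes are at (517,315), (497,388), (378,480) and (301,481).

```bash
cat > h.py <<'E'
import numpy as np,cv2
from workcell import get_calibration
C={}
for n in("side","top"):
    c=get_calibration(n); K=np.array([[c['fx'],0,c['cx']],[0,c['fy'],c['cy']],[0,0,1]]); R=cv2.Rodrigues(np.array(c['rvec']))[0]; C[n]=(K,R,np.array(c['tvec']).reshape(3,1))
def P(n): K,R,t=C[n]; return K@np.hstack([R,t])
def tri(s,t):
    X=cv2.triangulatePoints(P("side"),P("top"),np.array(s,float).reshape(2,1),np.array(t,float).reshape(2,1))[:,0]; return X[:3]/X[3]
def plane(n,p,z):
    K,R,t=C[n]; d=R.T@np.linalg.inv(K)@np.array([p[0],p[1],1.]); o=(-R.T@t)[:,0]; return o+d*(z-o[2])/d[2]
def proj(n,X):
    v=P(n)@np.append(X,1); return v[:2]/v[2]
S=lambda u,v:(205+u/5-.4,115+v/5-.4)
T=lambda u,v:(160+u/5-.4,125+v/5-.4)
E
python3 - <<'E'
from h import *
np.set_printoptions(precision=4,suppress=True)
print("ring",tri(S(134,258),T(447,441)))
print("flask neck",tri(S(530,285),T(297,100)),"base",plane("side",S(515,385),.012),plane("top",T(308,128),.012))
print("knob",tri(S(300,205),T(338,302)))
hs={'top':[(517,315),(497,388),(378,480),(301,481)],'side':[(288,406),(204,388),(108,285),(117,226)]}
A=[]
for a,b in zip(hs['side'],hs['top']): X=tri(S(*a),T(*b)); A.append((plane("top",T(*b),.175)+plane("side",S(*a),.175))/2); print("hole",X,plane("top",T(*b),.175),plane("side",S(*a),.175))
# fit pivot & angle with known radius
from scipy.optimize import least_squares
A=np.array(A)[:,:2]; k=np.array([2,1,-1,-2])*np.radians(25)
# top-left -> right: hole k>0 = anticlockwise from above of the ring direction
f=lambda p:(p[:2]+.11*np.c_[np.cos(p[2]+k),np.sin(p[2]+k)]-A).ravel()
best=min((least_squares(lambda p,s=s:(p[:2]+.11*np.c_[np.cos(p[2]+s*k),np.sin(p[2]+s*k)]-A).ravel(),[.5,.3,a0]) for s in(1,-1) for a0 in(-2.5,2.5)),key=lambda r:r.cost)
p=best.x;print("pivot",p,np.sqrt(best.cost))
a=p[2];print("ring c",p[:2]+.11*np.array([np.cos(a),np.sin(a)]),"stand yaw",a+np.pi, [ (d,p[:2]+.15*np.array([np.cos(a+np.pi+d),np.sin(a+np.pi+d)])) for d in(-.436,0,.436)])
print("targets",[ (d,p[:2]+.11*np.array([np.cos(a+d),np.sin(a+d)])) for d in(-.436,.436)])
print("tip",tri(S(488,210),T(185,105)))
E
```

```text
ring [0.465  0.302  0.2439]
flask neck [0.695  0.4046 0.112 ] base [0.6986 0.4036 0.012 ] [0.6947 0.4051 0.012 ]
knob [0.5506 0.369  0.2163]
hole [0.5479 0.2605 0.1721] [0.5462 0.2603 0.175 ] [0.5501 0.2588 0.175 ]
hole [0.5019 0.2726 0.1706] [0.5007 0.2724 0.175 ] [0.5036 0.2696 0.175 ]
hole [0.4437 0.3454 0.171 ] [0.4435 0.3452 0.175 ] [0.4443 0.342  0.175 ]
hole [0.4435 0.3932 0.1689] [0.4426 0.3925 0.175 ] [0.4455 0.3879 0.175 ]
pivot [ 0.5512  0.3692 -2.4691] 0.0008809811172626493
ring c [0.4652 0.3007] stand yaw 0.6724477335918211 [(-0.436, array([0.697 , 0.4043])), (0, array([0.6685, 0.4626])), (0.436, array([0.6181, 0.5034]))]
targets [(-0.436, array([0.4443, 0.3434])), (0.436, array([0.5021, 0.2707]))]
tip [0.6849 0.4784 0.1033]
```

```bash
cat > g.py <<'E'
import numpy as np,sys
from scipy.spatial.transform import Rotation as Ro
from workcell import status
np.set_printoptions(precision=3,suppress=True)
PIV=np.array([.5512,.3692])
def goal(swing,back,up,pitch=45):
    a=-2.4691+swing; psi=a+np.pi; p=np.radians(pitch)
    c=np.r_[PIV+.11*np.array([np.cos(a),np.sin(a)]),.245]
    z=np.array([np.cos(p)*np.cos(psi),np.cos(p)*np.sin(psi),-np.sin(p)]); y=np.array([-np.sin(psi),np.cos(psi),0])
    return c-back*z+[0,0,up],Ro.from_matrix(np.c_[np.cross(y,z),y,z])
def show(*g):
    o=status.get_obs(); p,R=goal(*g); d=(p-o['eef_pos'])*100; rv=np.degrees((R*Ro.from_quat(o['tool_rot']).inv()).as_rotvec())
    n=max(np.abs(d).max()/4.9,np.abs(rv).max()/8.5,np.linalg.norm(d)/4.9,np.linalg.norm(rv)/8.5); n=int(np.ceil(n)) or 1
    print(o['clock'],'q',o['joint_pos'],'p',o['eef_pos'],'F',o['ft_force'],'\n total',d,rv,'n',n,'each',d/n,rv/n)
if __name__=="__main__": show(*map(float,sys.argv[1:]))
E
python3 -m creep '[[0,0,2,0,0,0],[0,0,2,0,0,5]]' -1; python3 g.py 0 0.1 0.003
```

```text
clock: 0.3
eef_pos: [0.1998, 0.4574, 0.2706]
tool_rot: [0.16, 0.987, -0.002, -0.0]
ft_force: [0.0, -0.3, 0.3]
grip_width: 0.0589
grasp_force: 0.0
0.3 q [1.159 0.228 0.091 1.437 0.    1.481] p [0.2   0.457 0.271] F [ 0.029 -0.327  0.335] 
 total [ 21.006 -20.074   4.812] [  8.343 -46.102  54.016] n 9 each [ 2.334 -2.23   0.535] [ 0.927 -5.122  6.002]
```

```bash
python3 -m creep '[[2.2,-2.1,0.5,0.9,-5.1,6],[2.2,-2.1,0.5,0.9,-5.1,6],[2.2,-2.1,0.5,0.9,-5.1,6],[2.2,-2.1,0.5,0.9,-5.1,6],[2.2,-2.1,0.5,0.9,-5.1,6],[2.2,-2.1,0.5,0.9,-5.1,6],[2.2,-2.1,0.5,0.9,-5.1,6],[2.2,-2.1,0.5,0.9,-5.1,6]]'; python3 -m creep '[[0,0,0,0,0,0],[0,0,0,0,0,0]]'; python3 g.py 0 0.1 0.003
```

```text
clock: 1.1
eef_pos: [0.3759, 0.2896, 0.3115]
tool_rot: [-0.258, 0.902, 0.114, 0.326]
ft_force: [0.9, 0.4, -0.8]
grip_width: -0.0003
grasp_force: 0.0
clock: 1.3
eef_pos: [0.3762, 0.2886, 0.3108]
tool_rot: [-0.253, 0.905, 0.113, 0.324]
ft_force: [0.2, 0.5, 0.4]
grip_width: 0.0002
grasp_force: 0.0
1.3 q [ 0.686 -0.349 -0.585  0.637 -0.05   0.122] p [0.376 0.289 0.311] F [0.162 0.504 0.37 ] 
 total [ 3.363 -3.194  0.795] [ 0.966 -5.395  6.308] n 1 each [ 3.363 -3.194  0.795] [ 0.966 -5.395  6.308]
```

Final alignment, then advance to about 40 mm behind the ring and look.

```bash
python3 -m creep '[[1.7,-1.6,0.4,0.5,-2.7,3.2],[1.7,-1.6,0.4,0.5,-2.7,3.2],[0,0,0,0,0,0],[1.65,1.3,-2.1,0,0,0],[1.65,1.3,-2.1,0,0,0],[0,0,0,0,0,0],[0,0,0,0,0,0]]'; python3 g.py 0 0.04 0.003
cat > look.py <<'E'
import cv2,numpy as np,sys
from workcell import camera
n=sys.argv[1]
a=camera("side")[125:215,190:340]; b=camera("top")[150:240,180:290]
a=cv2.resize(a,(500,300),interpolation=cv2.INTER_CUBIC); b=cv2.resize(b,(290,237),interpolation=cv2.INTER_CUBIC); b=np.vstack([b,np.zeros((63,290,3),np.uint8)])
cv2.imwrite(f"pics/{n}.png",np.hstack([a,b])[:,:,::-1].copy())
E
python3 look.py l1
```

```text
clock: 2.0
eef_pos: [0.4421, 0.2859, 0.2763]
tool_rot: [-0.309, 0.871, 0.128, 0.36]
ft_force: [0.5, -0.4, 0.7]
grip_width: -0.0003
grasp_force: 0.0
2.0 q [ 0.501 -0.236 -0.668  0.364  0.127 -0.128] p [0.442 0.286 0.276] F [ 0.517 -0.405  0.654] 
 total [ 0.093 -0.286 -0.002] [ 0.049 -0.102 -0.487] n 1 each [ 0.093 -0.286 -0.002] [ 0.049 -0.102 -0.487]
```

View pics/l1.png

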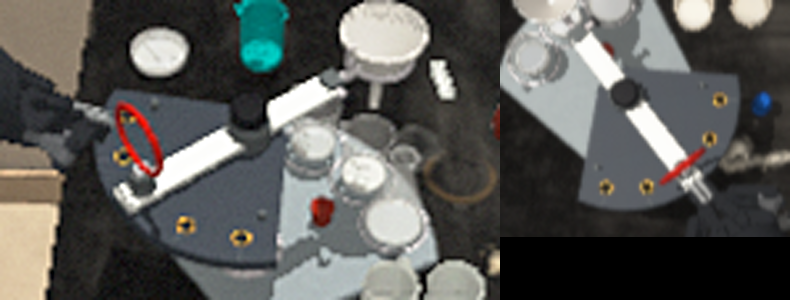

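The closed fingertip points into the ring from the robot side, on the ring axis: left panel (110,120), right panel (695,190). I'll correct it by 3 mm and insert.

```bash
python3 -m creep '[[0.1,-0.3,0,0,0,-0.5],[0.55,0.45,-0.7,0,0,0],[0.55,0.45,-0.7,0,0,0],[0.55,0.45,-0.7,0,0,0],[0.55,0.45,-0.7,0,0,0],[0,0,0,0,0,0],[0,0,0,0,0,0]]'; python3 g.py 0 -0.02 0.003
```

```text
clock: 2.8
eef_pos: [0.466, 0.2992, 0.2483]
tool_rot: [-0.304, 0.873, 0.125, 0.361]
ft_force: [0.0, -0.5, 0.2]
grip_width: 0.0002
grasp_force: 0.0
2.8 q [ 0.509 -0.143 -0.682  0.254  0.113 -0.115] p [0.466 0.299 0.248] F [ 0.041 -0.49   0.191] 
 total [ 1.018  1.033 -1.449] [0.036 0.007 0.168] n 1 each [ 1.018  1.033 -1.449] [0.036 0.007 0.168]
```

```bash
python3 -m creep '[[0.35,0.35,-0.48,0,0,0],[0.35,0.35,-0.48,0,0,0],[0.35,0.35,-0.48,0,0,0],[0,0,0,0,0,0],[0,0,0,0,0,0]]'; python3 g.py 0 -0.02 0.003;python3 look.py l2
```

```text
clock: 3.3
eef_pos: [0.4765, 0.3098, 0.2344]
tool_rot: [-0.304, 0.872, 0.126, 0.362]
ft_force: [0.4, -0.7, -0.1]
grip_width: 0.0002
grasp_force: 0.0
3.3 q [ 0.52  -0.094 -0.683  0.201  0.105 -0.106] p [0.477 0.31  0.234] F [ 0.357 -0.745 -0.144] 
 total [-0.03  -0.027 -0.057] [0.011 0.052 0.158] n 1 each [-0.03  -0.027 -0.057] [0.011 0.052 0.158]
```

View pics/l2.png

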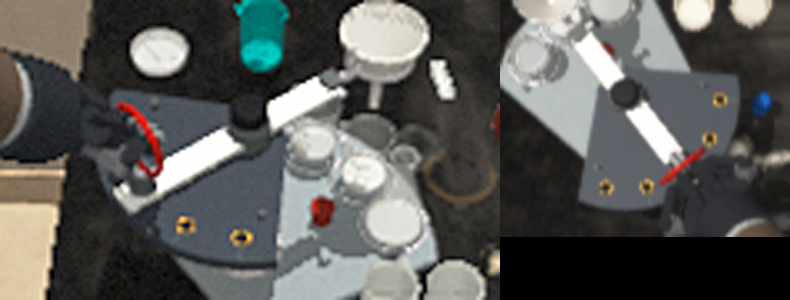

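The tip is through the opening, visible just past the ring at right panel (680,158), and there is no contact force. Next I'll lift in small steps and watch the force.

```bash
python3 -m creep '[[0,0,0.4,0,0,0],[0,0,0.4,0,0,0],[0,0,0,0,0,0]]'; python3 -m creep '[[0,0,0.3,0,0,0],[0,0,0.3,0,0,0],[0,0,0,0,0,0]]';python3 -m creep '[[0,0,0.3,0,0,0],[0,0,0.2,0,0,0],[0,0,0,0,0,0]]'
```

```text
clock: 3.7
eef_pos: [0.4755, 0.309, 0.2417]
tool_rot: [-0.304, 0.873, 0.125, 0.361]
ft_force: [-1.7, -1.3, -5.6]
grip_width: -0.0
grasp_force: 1.9
clock: 4.0
eef_pos: [0.4755, 0.309, 0.2474]
tool_rot: [-0.304, 0.873, 0.125, 0.361]
ft_force: [-3.7, -2.3, -6.6]
grip_width: 0.0002
grasp_force: 3.6
clock: 4.3
eef_pos: [0.4757, 0.3091, 0.2527]
tool_rot: [-0.304, 0.873, 0.125, 0.361]
ft_force: [-4.7, -2.7, -6.7]
grip_width: 0.0003
grasp_force: 4.5
```

```bash
python3 - <<'E'
import cv2,numpy as np
from workcell import camera
from h import proj
old=cv2.imread("pics/side0.png")[:,:,::-1]; new=camera("side")
m=lambda i:((i[...,0]>150)&(i[...,1]<80)&(i[...,2]<80))[150:185,215:245]
for i in(old,new):
    ys,xs=np.nonzero(m(i)); print(len(ys),ys.min()+150,ys.max()+150,xs.min()+215,xs.max()+215)
# best shift
best=[]
for z in np.arange(0,.022,.001):
    d=proj("side",np.array([.4652,.3007,.275+z]))-proj("side",np.array([.4652,.3007,.275]))
    M=cv2.warpAffine(old,np.float32([[1,0,d[0]],[0,1,d[1]]]),(512,384),flags=cv2.INTER_CUBIC)
    r=lambda i:np.clip(i[150:180,215:245,0].astype(float)-i[150:180,215:245,1],0,255)
    a,b=r(M),r(new); k=b>60; best.append((np.abs(a-b)[k].mean(),z,d.round(2).tolist()))
print(sorted(best)[:4])
E
```

```text
66 156 176 226 237
40 153 170 227 237
[(np.float64(23.354430379746834), np.float64(0.012), [-0.29, -3.21]), (np.float64(24.518987341772153), np.float64(0.011), [-0.27, -2.94]), (np.float64(29.70886075949367), np.float64(0.013000000000000001), [-0.31, -3.48]), (np.float64(32.265822784810126), np.float64(0.01), [-0.24, -2.67])]
```

```bash
python3 -m creep '[[0,0,0.25,0,0,0],[0,0,0,0,0,0],[0,0,0,0,0,0]]'; python3 - <<'E'
from g import *
p=status.get_obs()['eef_pos'][:2]-PIV
for k in range(0,27,5):
    a=-np.radians(k); print(k,(np.array([[np.cos(a),-np.sin(a)],[np.sin(a),np.cos(a)]])@p-p)*100)
E
```

```text
clock: 4.65
eef_pos: [0.4757, 0.3091, 0.2551]
tool_rot: [-0.304, 0.873, 0.125, 0.361]
ft_force: [-4.9, -3.3, -8.2]
grip_width: 0.0
grasp_force: 4.9
0 [0. 0.]
5 [-0.495  0.681]
10 [-0.928  1.403]
15 [-1.297  2.159]
20 [-1.599  2.945]
25 [-1.831  3.754]
```

```bash
python3 -m creep '[[-0.25,0.34,0,0,0,-2.5],[-0.25,0.34,0,0,0,-2.5],[-0.21,0.36,0,0,0,-2.5],[-0.21,0.36,0,0,0,-2.5],[0,0,0,0,0,0]]'; python3 -m creep '[[-0.18,0.38,0,0,0,-2.5],[-0.18,0.38,0,0,0,-2.5],[-0.15,0.39,0,0,0,-2.5],[-0.15,0.39,0,0,0,-2.5],[0,0,0,0,0,0]]'; python3 g.py -.436 -.02 .02; python3 look.py l3
```

```text
clock: 5.15
eef_pos: [0.4658, 0.3241, 0.255]
tool_rot: [-0.227, 0.896, 0.094, 0.37]
ft_force: [-5.5, -3.1, -7.5]
grip_width: -0.0
grasp_force: 4.9
clock: 5.65
eef_pos: [0.4591, 0.3403, 0.2549]
tool_rot: [-0.149, 0.912, 0.061, 0.377]
ft_force: [-7.4, -1.9, -7.4]
grip_width: -0.0002
grasp_force: 5.2
5.65 q [ 0.816 -0.076 -0.592  0.334 -0.34   0.363] p [0.459 0.34  0.255] F [-7.405 -1.862 -7.387] 
 total [-0.104  0.642 -0.401] [ 0.063 -0.132 -5.007] n 1 each [-0.104  0.642 -0.401] [ 0.063 -0.132 -5.007]
```

View pics/l3.png

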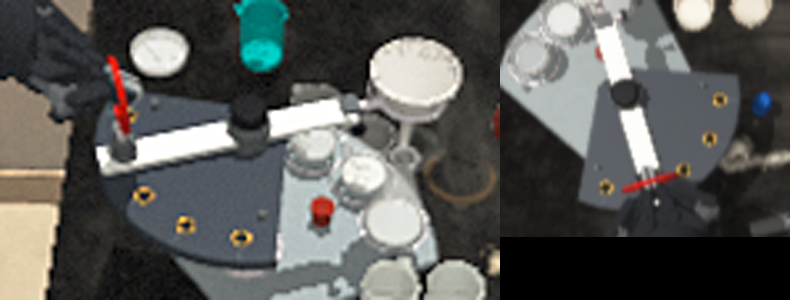

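The arm is following: funnel at left (415,75), ring at right (650,183), nearly at the flask's hole. I'll finish the swing.

```bash
python3 -m creep '[[-0.09,0.32,0,0,0,-2.5],[-0.08,0.31,0,0,0,-2.5],[0,0,0,0,0,0],[0,0,0,0,0,0]]'; python3 - <<'E'
import cv2,numpy as np
from workcell import camera
from h import *
from g import PIV
im=camera("top"); cv2.imwrite("pics/t4.png",im[:,:,::-1].copy())
# white bar between pivot and ring -> direction at z=.188
hsv=cv2.cvtColor(im,cv2.COLOR_RGB2HSV)
old=cv2.cvtColor(cv2.cvtColor(cv2.imread("pics/top0.png"),cv2.COLOR_BGR2RGB),cv2.COLOR_RGB2HSV)
for h in(old,hsv):
    ys,xs=np.nonzero((h[...,2]>200)&(h[...,1]<40))
    Q=np.array([plane("top",(x,y),.188)[:2] for x,y in zip(xs,ys)])-PIV
    r=np.hypot(*Q.T); best=[]
    for a in np.arange(-np.pi/2-1.6,-np.pi/2,.005):
        u=np.array([np.cos(a),np.sin(a)]); s=Q@u; l=Q@np.array([-u[1],u[0]]); k=(s>.025)&(s<.08)&(abs(l)<.012); best.append((k.sum(),a,l[k].mean() if k.any() else 0))
    b=max(best); A=[x[1] for x in best if x[0]>=b[0]-1]; print(b[0],np.mean(A)+2.4691)
E
```

```text
clock: 6.15
eef_pos: [0.4573, 0.3467, 0.2548]
tool_rot: [-0.11, 0.918, 0.045, 0.379]
ft_force: [-7.7, -1.4, -7.6]
grip_width: -0.0
grasp_force: 5.7
141 -0.039196326794910696
143 -0.4616963267949017
```

Swing measured at about -0.42 rad relative to the start, which is within capture range. Lowering.

```bash
python3 -m creep '[[0,0,-0.4,0,0,0],[0,0,-0.4,0,0,0],[0,0,0,0,0,0]]'; python3 -m creep '[[0,0,-0.4,0,0,0],[0,0,-0.4,0,0,0],[0,0,0,0,0,0]]';python3 -m creep '[[0,0,-0.4,0,0,0],[0,0,0,0,0,0]]'; python3 g.py -.436 -.02 .003; python3 look.py l5
```

```text
clock: 6.5
eef_pos: [0.4575, 0.3464, 0.247]
tool_rot: [-0.109, 0.918, 0.045, 0.379]
ft_force: [-8.9, -2.6, -5.6]
grip_width: 0.0001
grasp_force: 5.4
clock: 6.8
eef_pos: [0.4585, 0.3468, 0.2406]
tool_rot: [-0.108, 0.917, 0.046, 0.38]
ft_force: [-7.3, -1.8, -4.8]
grip_width: -0.0003
grasp_force: 4.3
clock: 7.0
eef_pos: [0.4599, 0.3475, 0.2386]
tool_rot: [-0.107, 0.917, 0.047, 0.382]
ft_force: [-2.6, -0.3, -2.6]
grip_width: 0.0003
grasp_force: 2.1
7.0 q [ 0.87  -0.022 -0.588  0.321 -0.433  0.48 ] p [0.46  0.347 0.239] F [-2.585 -0.294 -2.639] 
 total [-0.186 -0.075 -0.477] [-0.26   0.231  0.093] n 1 each [-0.186 -0.075 -0.477] [-0.26   0.231  0.093]
```

View pics/l5.png

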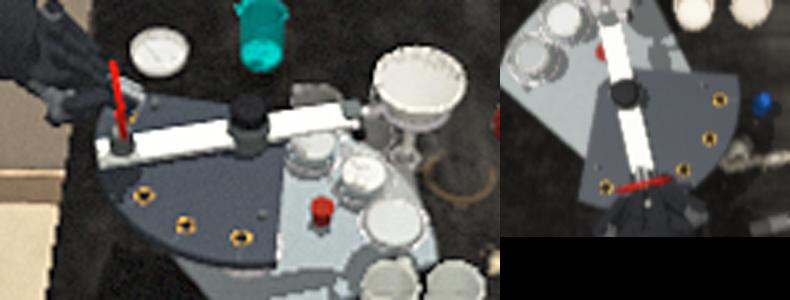

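The arm stands at the flask's hole, with the ring still resting lightly on the finger. Lowering to the free position and checking.

```bash
python3 -m creep '[[0,0,-0.3,0,0,0],[0,0,-0.2,0,0,0],[0,0,0,0,0,0],[0,0,0,0,0,0]]'; python3 g.py -.436 -.02 .003; python3 - <<'E'
import cv2,numpy as np
from workcell import camera
from h import *
from g import PIV
im=camera("side"); cv2.imwrite("pics/s6.png",im[:,:,::-1].copy())
def top(i):
    r=i[140:185,210:250].astype(float); k=(r[...,0]>130)&(r[...,1]<90); ys,xs=np.nonzero(k); j=ys<=ys.min()+1; return ys.min()+140,xs[j].mean()+210,ys.max()+140
print(top(im),top(cv2.imread("pics/side0.png")[:,:,::-1]))
for s in(0,-.436):
  a=-2.4691+s; u=np.array([np.cos(a),np.sin(a)]); n=np.array([-u[1],u[0]]); c=np.r_[PIV+.11*u,.245]
  for l in(0,.01): 
    w=[proj("side",c+np.r_[.03*np.cos(t)*n,.03*np.sin(t)+l]) for t in np.arange(0,6.3,.1)]; i=np.argmin([q[1] for q in w]); print(s,l,w[i],max(q[1] for q in w))
E
```

```text
clock: 7.5
eef_pos: [0.4598, 0.3457, 0.2323]
tool_rot: [-0.107, 0.917, 0.045, 0.382]
ft_force: [0.3, 0.2, 0.5]
grip_width: -0.0001
grasp_force: 0.0
7.5 q [ 0.869 -0.015 -0.598  0.307 -0.435  0.48 ] p [0.46  0.346 0.232] F [0.284 0.214 0.493] 
 total [-0.178  0.104  0.158] [-0.045  0.175  0.222] n 1 each [-0.178  0.104  0.158] [-0.045  0.175  0.222]
(np.int64(143), np.float64(223.5), np.int64(165)) (np.int64(155), np.float64(226.83333333333334), np.int64(176))
0 0 [226.066 156.134] 176.49793768623917
0 0.01 [225.794 153.489] 174.06778465317853
-0.436 0 [222.741 143.369] 165.33295098395635
-0.436 0.01 [222.449 140.695] 162.870342671015
```

The forces are zero, and the ring's image edges match "pin home" at -0.436 (a 10 mm lift would shift them 2.7 px). Withdrawing along the tool axis.

```bash
python3 -m creep '[[-0.1,0,0.2,0,0,0],[-0.7,-0.16,0.7,0,0,0],[-0.7,-0.16,0.7,0,0,0],[-0.7,-0.16,0.7,0,0,0],[-0.7,-0.16,0.7,0,0,0],[0,0,0,0,0,0]]'; python3 -m creep '[[-1.7,-0.4,1.7,0,0,0],[-1.7,-0.4,1.7,0,0,0],[-2,-0.4,2,0,0,0],[-2,-0.4,2,0,0,0],[-2,-0.4,2,0,0,0],[0,0,0,0,0,0],[0,0,0,0,0,0]]'; python3 - <<'E'
import cv2,numpy as np
from workcell import camera
ims=[(camera("side")[115:230,205:345]),(camera("top")[125:240,160:300])]
cv2.imwrite("pics/f.png",np.hstack([cv2.resize(i,(400,329),interpolation=cv2.INTER_CUBIC) for i in ims])[:,:,::-1].copy())
E
```

```text
clock: 8.15
eef_pos: [0.4297, 0.3396, 0.2634]
tool_rot: [-0.108, 0.917, 0.045, 0.382]
ft_force: [0.2, -0.6, 0.3]
grip_width: 0.0001
grasp_force: 0.0
clock: 8.85
eef_pos: [0.3359, 0.3195, 0.3558]
tool_rot: [-0.108, 0.917, 0.045, 0.381]
ft_force: [-0.2, -0.4, -0.6]
grip_width: 0.0
grasp_force: 0.0
```

View pics/f.png

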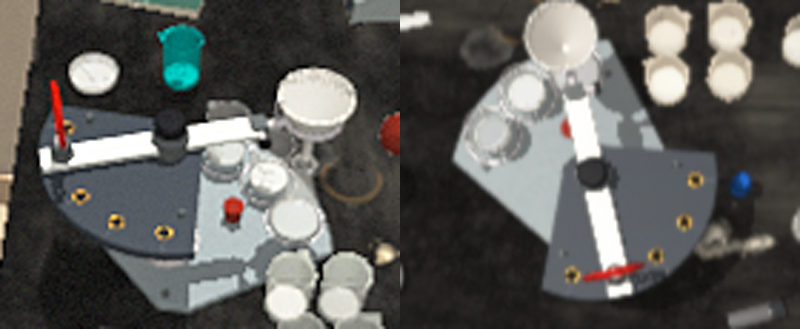

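The hand is clear. The funnel is over the flask at left (315,100) and right (562,38), and the ring sits upright at its hole at right (612,272). The vessels and stopper haven't moved.

```bash
python3 -c "
from workcell import ticket
print(ticket.job_done())"
```

```text
the job is handed in; nothing more can be done
None
```

The funnel now stands over the flask with the index pin home in its hole and the hand clear, as measured from the camera images; the job was handed in at about 9 s, and no verdict came back.

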